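# Click the filter carriage onto the optical rail and hold its knob at the third stop

### The job

Slide the loose grey filter carriage, plunger block first, onto the open end of the small optical rail and push it along until the two spring rollers click into it and hold it. Then turn the black knob on top of it clockwise (seen from above) by feel, counting clicks, to the third stop and not on towards the fourth. Finish with the gripper still closed on the knob, holding it there, and leave the timer, amber bottle, red marker and forceps where they are.

Things in the scene. Friction and masses are not known exactly. Their poses are not given: they have to be found in the camera images.
- optical_rail: Fixed aluminium T rail on a black plate 150 x 62 x 10 mm. Origin on the bench under the rail; x along the rail from its open end to its blue stop, z up. Stem 15 mm wide (z 10 to 22 mm), head 30 mm wide (z 22 to 28 mm) from x = -45 mm (open end, its last 12 mm tapering to about 20 mm wide) to 50 mm. Blue stop from x = 51 mm, 58 mm wide, top at z = 44 mm.
- rail_mouth (a point): Middle of the open end of the rail, on top of the head (28 mm above the bench); same axes as optical_rail.
- rail_rollers (a point): On the rail's centre line at x = 30 mm, 25 mm above the bench. Here one upright spring roller, 8 mm diameter, 5 mm high, sticks 3.5 mm out of each side of the head. The carriage pushes both in during its last 15 mm of travel (about 8 N); then they snap into notches in it and hold it (about 9 N to pull it out).
- rail_seat (a point): Where the carriage's origin lies when it is clicked home: 63 mm beyond rail_mouth along the rail's x, 14 mm above the bench; same axes as optical_rail. The blue stop comes 3 mm later.
- filter_carriage: Loose grey filter carriage with a blue band, 60 mm long (x), 56 mm wide (y), 0.37 kg with its knob, standing on the bench. Origin: centre of its underside, z up; +x is the end that enters the rail first, where a small dark plunger block stands on top (z 38 to 46 mm). Grip it across its 56 mm width on the flat body (z 14 to 38 mm). The knob stands between the fingers, its top at z = 70 mm.
- carriage_channel (a point): Middle of the roof of the carriage's channel, 14 mm above its underside. The channel runs along x through its foot, open at both ends: slot 20 mm wide between the lips (z 0 to 5 mm), above it 33 mm wide up to the roof, flared at the +x end. On the rail there is 1.5 mm play each side of the head and 3 mm in height; the roof rests on the head.
- index_knob: Knob on the carriage, axis at the carriage's x = -4 mm, y = 0; origin on the axis 40 mm above the underside, z up. Scalloped disc, about 42 mm diameter, top 46 mm above the underside; on it a black grip bar 36 mm long (own x), 12 mm thick (own y), 24 mm high. A white line marks the pointer end of the bar (own -x); four white dots on the carriage mark the stops.
- knob_grip (a point): On the knob's axis at the top of the grip bar (70 mm above the carriage's underside, 24 mm above the disc); turns with the knob. Fingertips up to 22 mm below this point clear the disc.
- index_angle (a joint): Turn of the knob, rad, growing clockwise seen from above. At 0 the bar lies along the carriage's x, pointer end at the carriage's -x. It starts between -0.3 and -0.05, before the first stop, where it turns freely. Click stops at 0.30, 0.65, 1.00 (the third) and 1.35; a spring ball pulls the knob into each. Passing a ridge between stops takes about 0.25 N m.
- timer: White kitchen-type timer, 62 x 66 x 20 mm, lying loose on the bench; bystander.
- amber_bottle: Bottle with white cap and brown contents, 62 mm diameter, 115 mm high, loose; bystander.
- marker_red: White marker with red cap, 136 mm long, 16 mm thick, loose; bystander.
- forceps: Steel forceps, 131 mm long, 7 mm high, loose; bystander.

How it is judged:
By the outcome, as a careful person would: the job done as asked, in the order asked, and still so for the second after the job is handed in, while the arm keeps its last pose, push and grip.
It also fails if it takes over 56 s, if anything falls off the work surface, if the arm or the gripper's body presses on something with over 40 N, if the wrist force passes 120 N, or if a joint passes its speed limit or range.

### The arm

A 6-joint arm with a two-finger parallel gripper is mounted at the origin on a cart in front of the work surface, level with it; the furniture and walls round the work are solid. World frame = base frame: x ahead of the robot, y to its left, z up, the work surface at z = 0. Lengths are in m, angles in rad, forces in N, time in s.
With the tool pointing down it reaches from about 0.375 to 0.975 m from the base axis. Payload 3.8 kg.
Tool frame: the origin (TCP) lies on the centre line of the jaws, within the pads' length; the fingertips stand 17 mm ahead of it and the grasp point (between the pads) lies 2 mm behind it (bot.tip_extent is the distance from the TCP to the fingertips, in m); z points along the fingers, y is the line along which they close (so a half turn about z gives the same grasp; the last joint's range is limited). The gripper opens to 85 mm and grips with 20 to 120 N. Pads are 22 mm wide; open, the fingers measure 114 mm over their backs; the gripper's body (76 mm by 85 mm) begins 54 mm behind the grasp point. The pads swing forward as they close: fully open they stand 13 mm farther back than shut.
Start: joints at [1.134, 0.264, 1.604, -0, 1.274, -0.037], TCP at [0.263, 0.622, 0.248] pointing down, gripper open.
Joint ranges: [-2.63, 2.63], [-0.94, 2.18], [0.31, 2.57], [-1.31, 4.45], [0, 2.66], [-2.55, 2.55]. Speed limits (rad/s): [2.57, 2.57, 3.14, 3.14, 3.14, 3.14].

### API

Orientations are given as a rotation vector (axis times angle).
In Python, from workcell import readout, read_camera, finish_job, bot gives the robot as it stands.
- The arm moves only by the tool jog_arm, never from a script. Its argument "deltas" is one flat list of numbers, 7 for each row, row after row: the shift along the tool's x, y, z in m, then the turn, a rotation vector about the tool's x, y, z in degrees, then the gripper command: -1 is shut, 1 is fully open, values between are in proportion. A call has 1 to 8 rows; each row is the pose to reach, as a shift and turn from the pose commanded when the call began, along the tool's axes at that moment; what a row does not reach only later rows make up. A row lasts 1/10 s, in which the tool goes at most 50 mm and 8.59 degrees, less where a joint would pass 70% of its speed; a pose out of reach is approached as far as the arm can. A call with a gripper value outside its range is refused whole. The fingers move at their own pace and stop on an object; "squeeze" is the grip in N (left out, the last holds). Time passes only in rows, so rows that repeat a pose let the fingers close. It gives the time, the measured TCP pose, the force, the opening and the grip force at its end, in the units of the state.
- readout.read_state(): the state, without advancing time (a new reading comes with each control period).
- read_camera(name): name is "side" or "top"; returns a dict with "color" (420x560x3 uint8, blue, green, red), "fx", "fy", "cx", "cy" (pixels), "origin" and "attitude" of the camera in the world. Camera axes: x right, y down, z forward; pixel columns grow to the right and rows downward; lengths in m; the calibration is good to about 2 mm. A picture is of the moment at which its call begins. There is no depth.
- finish_job(): hands the job in; it is judged then, once.
The state is a dict: "time": time; "q": joint angles; "joint_vel": joint speeds; "joint_torque": joint torques, N m; "tool_pos": TCP position; "tcp_rot": TCP orientation; "wrist_force": force on the tool from outside, world axes, zero at the start; "torque": the same for the moment, N m; "width": opening from 0.0 (shut) to 1.0 (fully open); "grip_force": force on a finger pad.
Only numpy, scipy, OpenCV 4.12 (cv2) and the standard library are available. Lean on these libraries where they do the work, as an engineer would, in place of code of your own. Each camera call takes 0.05 s, during which the arm holds its last target. There are 200 camera calls.

## Working session

There is one attempt and no reset: what is moved stays moved. The work goes in short steps, Python scripts to look and compute and a tool call to move; the robot and the scene stay as the last step left them, time stands still between calls to the robot, and variables do not carry over. Pictures are saved under pics/ and viewed, at most 10 in all, crops included, and the job is handed in when it is done.

Besides the shell and the picture viewer there is one more tool, called as name(argument=value, ...), one argument or row to a line, values as JSON. jog_arm: Moves the arm, as the interface text tells. Its arguments: {"type":"object","properties":{"deltas":{"type":"array"},"squeeze":{"type":"number"}},"required":["deltas"]}

```bash
ls; mkdir -p pics; python3 - <<'E'
from workcell import readout, read_camera, bot
import cv2
for n in ("side","top"):
    c=read_camera(n); cv2.imwrite(f"pics/{n}0.png",c["color"])
    print(n,{k:c[k] for k in c if k!="color"})
print(readout.read_state()); print([a for a in dir(bot) if a[0]!='_'])
E
```

```text
pics
side {'fx': 384.3377686998371, 'fy': 384.3377686998371, 'cx': 274.91980791854104, 'cy': 207.4328757686097, 'origin': array([ 0.14380813, -0.75924622,  0.53135171]), 'attitude': array([-2.06913475,  0.59749454, -0.35627063])}
top {'fx': 495.30899053097244, 'fy': 495.30899053097244, 'cx': 278.963888086932, 'cy': 213.80771965247956, 'origin': array([ 0.43362829, -0.149367  ,  1.30368823]), 'attitude': array([-2.20375277,  2.16298996, -0.08515887])}
{'time': 0.1, 'q': array([ 1.13411372e+00,  2.64724334e-01,  1.60527688e+00,  1.08389312e-05,
        1.27368594e+00, -3.68910770e-02]), 'joint_vel': array([ 0.00029779, -0.00245984, -0.00409789,  0.00077151, -0.00040734,
        0.0017619 ]), 'joint_torque': array([ 9.75652874e-04, -5.16703963e+01, -3.68592918e+01,  8.67372751e-05,
        6.21595042e-03,  2.44041655e-05]), 'tool_pos': array([0.26245006, 0.62119392, 0.24703383]), 'tcp_rot': array([-0.62372219, -3.078541  ,  0.00319391]), 'wrist_force': array([-0.57599858,  0.55055401, -0.01280415]), 'torque': array([ 0.00579842, -0.01933214,  0.03030079]), 'grip_force': 0.0, 'width': 1.0013376021654359}
['MotionError', 'tip_extent']
```

View pics/side0.png

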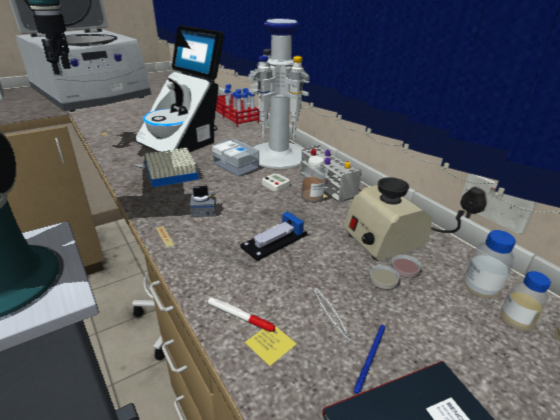

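View pics/top0.png

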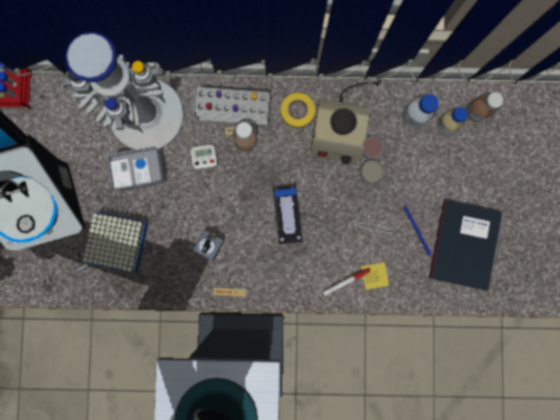

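The top view shows the rail at about (288,215), with its blue stop at the upper end, and the carriage at about (208,244). In the side view they are at (275,235) and (203,203). Next I'll enlarge both.

```bash
python3 - <<'E'
import cv2,numpy as np
t=cv2.imread("pics/top0.png"); s=cv2.imread("pics/side0.png")
def crop(im,x,y,w,h,k): return cv2.resize(im[y:y+h,x:x+w],None,fx=k,fy=k,interpolation=cv2.INTER_CUBIC)
# top: carriage(185..235,225..265) rail(265..315,178..248)
a=crop(t,188,226,40,40,10); b=crop(t,264,178,44,70,8)
H=600
im=np.zeros((H,800,3),np.uint8); im[:400,:400]=a; im[:560,420:772]=b
cv2.imwrite("pics/topc.png",im)
a=crop(s,184,178,40,44,9); b=crop(s,235,205,80,60,5)
im=np.zeros((H,800,3),np.uint8); im[:396,:360]=a; im[:300,380:780]=b
cv2.imwrite("pics/sidec.png",im)
E
```

```text
(no output)
```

View pics/topc.png

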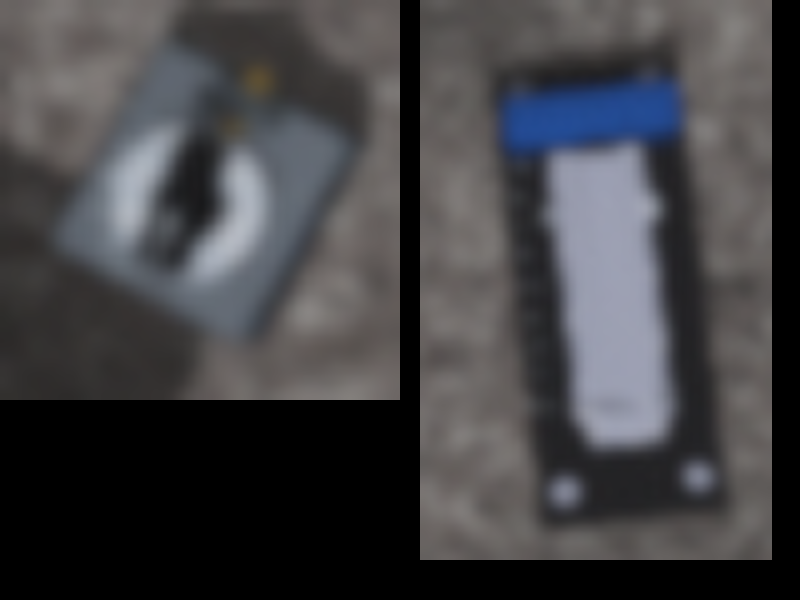

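View pics/sidec.png

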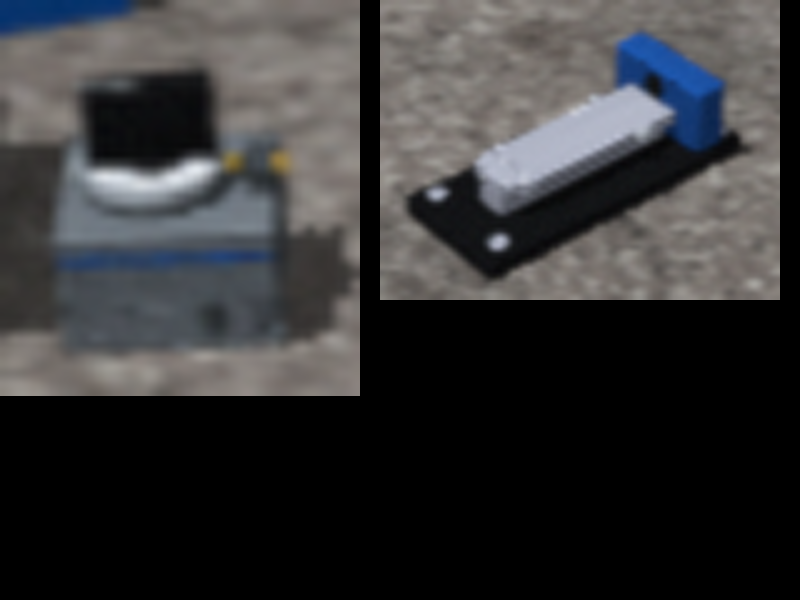

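Top crop: the carriage's upper-face corners are at (170,45), (360,140), (245,340) and (58,238), with the plunger to the upper right. The rail's stop, head, rollers and mouth at (590..662,443) are all clear. I'll fit both poses and overlay the models as a check.

```bash
cat > h.py <<'E'
import numpy as np,cv2
from scipy.spatial.transform import Rotation as R
from scipy.optimize import least_squares
K={'side':(384.3377687,274.91980792,207.43287577,[0.14380813,-0.75924622,0.53135171],[-2.06913475,0.59749454,-0.35627063]),
'top':(495.30899053,278.96388809,213.80771965,[0.43362829,-0.149367,1.30368823],[-2.20375277,2.16298996,-0.08515887])}
def proj(n,P):
    f,cx,cy,o,a=K[n]; p=R.from_rotvec(a).inv().apply(np.atleast_2d(P)-np.array(o))
    return np.c_[f*p[:,0]/p[:,2]+cx,f*p[:,1]/p[:,2]+cy]
def place(v,P):
    return R.from_euler('z',v[2]).apply(np.atleast_2d(P)/1000.)+np.array([v[0],v[1],v[3]])
def full(p,off,k,px=0): return (np.array(p,float)-[px,0]+.5)/k-.5+np.array(off)
def fit(obs,v0):
    def r(v): return np.concatenate([(proj(n,place(v,P))-p).ravel() for n,P,p in obs])
    s=least_squares(r,v0,loss='soft_l1',f_scale=.5); return s.x,r(s.x).reshape(-1,2)
E
cat > f.py <<'E'
from h import *
car=[('top',[[30,28,38],[30,-28,38],[-30,-28,38],[-30,28,38]],full([[170,45],[360,140],[245,340],[58,238]],(188,226),10)),
('side',[[-30,-28,0],[30,-28,0],[-30,-28,38],[30,-28,38]],full([[68,348],[287,340],[53,245],[277,243]],(184,178),9))]
rail=[('top',[[30,18.5,25],[30,-18.5,25],[-45,10,28],[-45,-10,28],[51,29,44],[51,-29,44]],full([[546,212],[658,208],[590,447],[662,440],[511,153],[684,134]],(264,178),8,420)),
('side',[[51,-29,44],[51,29,44],[-45,-10,28],[-45,10,28],],full([[696,92],[618,45],[500,185],[478,160]],(235,205),5,380))]
ims={n:cv2.imread(f'pics/{n}0.png') for n in K}
out={}
for nm,o,v0 in(('car',car,[.37,.03,-.5,0]),('rail',rail,[.44,-.17,0,0])):
    v,r=fit(o,v0); out[nm]=v; print(nm,v.round(4),'deg',np.degrees(v[2]).round(2)); print(r.round(1).tolist())
    for n in K: # per view, z fixed 0
        v2,_=fit([q if q[0]==n else (q[0],q[1][:0],q[2][:0]) for q in []]or[(q[0],q[1],q[2]) for q in o if q[0]==n],v); print('  ',n,v2.round(4))
def box(x0,x1,y0,y1,z0,z1):
    c=[[x,y,z] for x in(x0,x1) for y in(y0,y1) for z in(z0,z1)]
    return [(a,b) for i,a in enumerate(c) for b in c[i+1:] if sum(p!=q for p,q in zip(a,b))==1]
def draw(n,off,w,h,k,es,v):
    im=cv2.resize(ims[n][off[1]:off[1]+h,off[0]:off[0]+w],None,fx=k,fy=k,interpolation=cv2.INTER_CUBIC)
    for a,b in es:
        p=((proj(n,place(v,[a,b]))-off+.5)*k-.5).round().astype(int); cv2.line(im,tuple(map(int,p[0])),tuple(map(int,p[1])),(0,255,0),1)
    return im
ce=box(-30,30,-28,28,0,38)+box(-4,-3,0,.5,38,70); re=box(-45,50,-15,15,22,28)+box(51,60,-29,29,10,44)+box(-75,75,-31,31,0,10)
im=np.zeros((600,800,3),np.uint8)
for q,x,y in((draw('top',(188,226),40,40,7,ce,out['car']),0,0),(draw('side',(184,178),40,44,7,ce,out['car']),0,285),(draw('top',(264,178),44,72,4,re,out['rail']),300,0),(draw('side',(235,205),80,60,5,re,out['rail']),300,295)): im[y:y+q.shape[0],x:x+q.shape[1]]=q
cv2.imwrite('pics/ov.png',im)
E
python3 f.py
```

```text
car [ 0.4485  0.0282 -0.4835 -0.0028] deg -27.7
[[0.0, -1.1], [0.1, -0.1], [0.1, 0.5], [-0.3, 0.1], [-0.1, 1.0], [-0.1, 1.1], [0.1, -0.5], [0.1, -1.0]]
   side [ 0.4544  0.0442 -0.4748 -0.013 ]
   top [ 0.4487  0.034  -0.48   -0.045 ]
rail [ 0.527  -0.1729  0.1086 -0.0021] deg 6.22
[[-0.0, 0.7], [0.2, -0.0], [0.4, -0.2], [-0.9, -0.0], [-0.4, -0.4], [0.5, 0.0], [0.4, 0.8], [-0.5, -1.0], [0.4, -0.3], [-0.7, 0.3]]
   side [ 0.5356 -0.1603  0.0895 -0.0135]
   top [ 0.5271 -0.1731  0.1157 -0.0042]
```

View pics/ov.png

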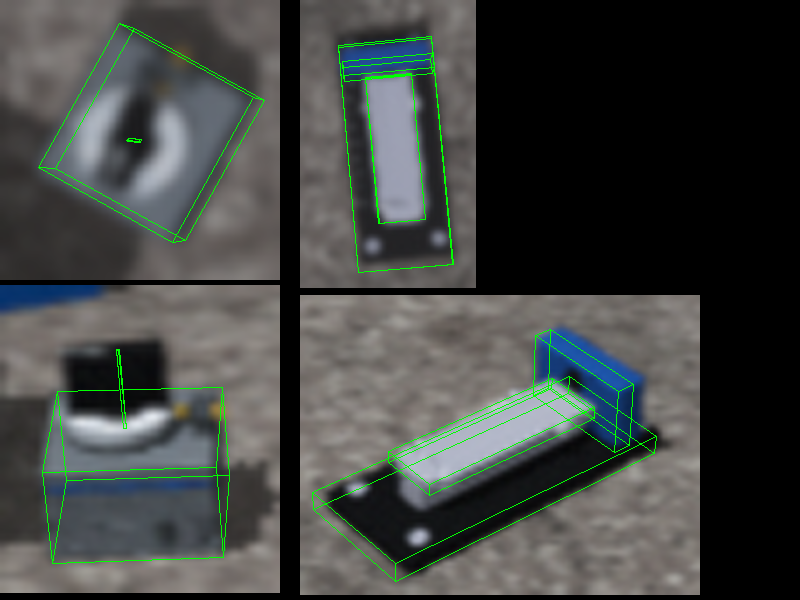

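```bash
cat >> h.py <<'E'
def delta(target,yaw,st=None,pose=None):
    """tool-frame shift/turn to bring TCP to target with tool y at world yaw (deg), pointing down"""
    if st is None:
        from workcell import readout; st=readout.read_state()
    R0=R.from_rotvec(st['tcp_rot']); y=np.array([np.cos(np.radians(yaw)),np.sin(np.radians(yaw)),0]); z=np.array([0,0,-1.])
    Rt=R.from_matrix(np.c_[np.cross(y,z),y,z])
    return R0.inv().apply(np.array(target)-st['tool_pos']).round(4),(R0.inv()*Rt).as_rotvec(degrees=True).round(2)
E
python3 - <<'E'
exec(open('f.py').read().split('ims=')[0])
def fitz(o,v0):
    o2=o
    def r(v): return np.concatenate([(proj(n,place([*v,0],P))-p).ravel() for n,P,p in o2])
    return least_squares(r,v0,loss='soft_l1',f_scale=.5).x
for o,v0 in((car,[.45,.03,-.5]),(rail,[.527,-.173,.1])):
    print(fitz(o,v0).round(4),[fitz([q],v0).round(4).tolist() for q in o])
print(delta([.449,.028,.2],62.3))
E
```

```text
[ 0.4483  0.0275 -0.4818] [[0.4484, 0.0277, -0.4835], [0.4478, 0.0247, -0.5031]]
[ 0.5266 -0.1735  0.1162] [[0.5267, -0.173, 0.1158], [0.5256, -0.1753, 0.1017]]
(array([-0.4027, -0.4737,  0.048 ]), array([-0.12, -0.  ,  4.79]))
```

jog_arm(
  deltas=[-0.403, -0.474, 0.048, -0.1, 0, 4.8, 1, -0.403, -0.474, 0.048, -0.1, 0, 4.8, 1, -0.403, -0.474, 0.048, -0.1, 0, 4.8, 1, -0.403, -0.474, 0.048, -0.1, 0, 4.8, 1, -0.403, -0.474, 0.048, -0.1, 0, 4.8, 1, -0.403, -0.474, 0.048, -0.1, 0, 4.8, 1, -0.403, -0.474, 0.048, -0.1, 0, 4.8, 1, -0.403, -0.474, 0.048, -0.1, 0, 4.8, 1],
  squeeze=60,
)

```text
time: 0.9
tool_pos: [0.3823, 0.2393, 0.2171]
tcp_rot: [0.751, 3.05, 0.002]
wrist_force: [1.7, -0.5, 0.6]
width: 1.002
grip_force: 0.0
```

```bash
python3 -c "
from h import *
print(delta([.4483,.0277,.13],62.3))"
```

```text
(array([-0.1568, -0.1569,  0.0868]), array([0.09, 0.  , 0.03]))
```

jog_arm(
  deltas=[-0.157, -0.157, 0.087, 0, 0, 0, 1, -0.157, -0.157, 0.087, 0, 0, 0, 1, -0.157, -0.157, 0.087, 0, 0, 0, 1, -0.157, -0.157, 0.087, 0, 0, 0, 1, -0.157, -0.157, 0.087, 0, 0, 0, 1, -0.157, -0.157, 0.087, 0, 0, 0, 1, -0.157, -0.157, 0.087, 0, 0, 0, 1],
)

```text
time: 1.6
tool_pos: [0.4479, 0.0289, 0.1296]
tcp_rot: [-0.756, -3.048, -0.003]
wrist_force: [0.6, -1.0, 1.1]
width: 1.0
grip_force: 0.0
```

```bash
python3 -c "
from h import *
print(delta([.4483,.0277,.022],62.3))
from workcell import read_camera
for n in K:
    cv2.imwrite(f'pics/{n}1.png',read_camera(n)['color'])
a=cv2.resize(cv2.imread('pics/side1.png')[130:230,150:260],None,fx=5,fy=5,interpolation=2)
b=cv2.resize(cv2.imread('pics/top1.png')[220:270,180:230],None,fx=5,fy=5,interpolation=2)
im=np.zeros((500,800,3),np.uint8);im[:,:550]=a;im[:250,550:]=b;cv2.imwrite('pics/near1.png',im)"
```

```text
(array([-0.0012, -0.001 ,  0.1076]), array([ 0.07, -0.11, -0.16]))
```

View pics/near1.png

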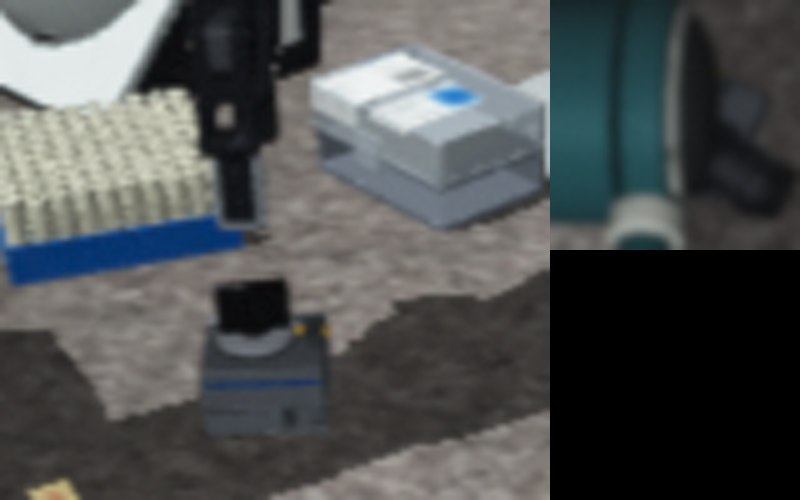

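The near finger is at (240,190), above the camera-side face of the carriage, with the knob at (252,305) below the jaws. That is lined up, so I'll descend.

jog_arm(
  deltas=[-0.001, -0.001, 0.03, 0, 0, 0, 1, -0.001, -0.001, 0.06, 0, 0, 0, 1, -0.001, -0.001, 0.085, 0, 0, 0, 1, -0.001, -0.001, 0.1, 0, 0, 0, 1, -0.001, -0.001, 0.107, 0, 0, 0, 1, -0.001, -0.001, 0.107, 0, 0, 0, 1],
)

```text
time: 2.3
tool_pos: [0.4485, 0.0294, 0.0229]
tcp_rot: [-0.749, -3.05, -0.002]
wrist_force: [0.0, 0.2, 0.0]
width: 1.0
grip_force: 0.0
```

jog_arm(
  deltas=[0, 0, 0, 0, 0, 0, -0.2, 0, 0, 0, 0, 0, 0, -0.2, 0, 0, 0, 0, 0, 0, -0.2, 0, 0, 0, 0, 0, 0, -0.2, 0, 0, 0, 0, 0, 0, -0.2, 0, 0, 0, 0, 0, 0, -0.2, 0, 0, 0, 0, 0, 0, -0.2],
  squeeze=60,
)

```text
time: 3.0
tool_pos: [0.4506, 0.0284, 0.0248]
tcp_rot: [0.752, 3.047, 0.004]
wrist_force: [-0.8, 1.6, 7.0]
width: 0.644
grip_force: 65.8
```

```bash
python3 -c "
from h import *
from workcell import readout
print(readout.read_state())
print(delta([.449,.028,.1],62.3))"
```

```text
{'time': 3.0, 'q': array([ 0.00641626,  0.10610399,  2.26028172,  0.0025472 ,  0.77145733,
       -1.08255203]), 'joint_vel': array([ 3.11357120e-04, -8.18539837e-05,  4.14371597e-04,  2.04817490e-04,
       -1.89916210e-05, -9.57684608e-04]), 'joint_torque': array([ -0.62972892, -30.16509175, -24.86866772,  -0.0826834 ,
        -0.34679188,   0.09272811]), 'tool_pos': array([0.45055404, 0.02837871, 0.02482049]), 'tcp_rot': array([0.75156689, 3.04707057, 0.00414755]), 'wrist_force': array([-0.84109531,  1.63098189,  6.95606539]), 'torque': array([0.00623597, 0.2067674 , 0.12072714]), 'grip_force': 65.80453857255634, 'width': 0.6443189431457083}
(array([ 0.001 , -0.0008, -0.0752]), array([ 0.19,  0.14, -0.01]))
```

Gripped at the right width. Next I'll lift and carry it to a point in front of the rail mouth.

jog_arm(
  deltas=[0, 0, -0.015, 0, 0, 0, -0.2, 0, 0, -0.04, 0, 0, 0, -0.2, 0, 0, -0.075, 0, 0, 0, -0.2, 0, 0, -0.075, 0, 0, 0, -0.2],
)

```text
time: 3.4
tool_pos: [0.4525, 0.0281, 0.1025]
tcp_rot: [0.75, 3.041, 0.006]
wrist_force: [1.7, -0.7, -2.9]
width: 0.641
grip_force: 65.2
```

```bash
python3 -c "
from h import *
print(delta([.4174,-.1855,.09],96.5))"
```

```text
(array([-0.0682, -0.2055,  0.0118]), array([  0.2 ,   0.53, -34.22]))
```

jog_arm(
  deltas=[-0.068, -0.205, 0.012, 0.2, 0.4, -34.2, -0.2, -0.068, -0.205, 0.012, 0.2, 0.4, -34.2, -0.2, -0.068, -0.205, 0.012, 0.2, 0.4, -34.2, -0.2, -0.068, -0.205, 0.012, 0.2, 0.4, -34.2, -0.2, -0.068, -0.205, 0.012, 0.2, 0.4, -34.2, -0.2, -0.068, -0.205, 0.012, 0.2, 0.4, -34.2, -0.2, -0.068, -0.205, 0.012, 0.2, 0.4, -34.2, -0.2, -0.068, -0.205, 0.012, 0.2, 0.4, -34.2, -0.2],
)

```text
time: 4.2
tool_pos: [0.413, -0.1839, 0.0848]
tcp_rot: [0.176, -3.128, -0.002]
wrist_force: [0.5, 0.3, -3.9]
width: 0.645
grip_force: 65.8
```

```bash
python3 -c "
from h import *
print(delta([.4174,-.1855,.0405],96.5))
from workcell import read_camera
for n in K:
    cv2.imwrite(f'pics/{n}2.png',read_camera(n)['color'])
a=cv2.resize(cv2.imread('pics/side2.png')[170:270,200:320],None,fx=4,fy=4,interpolation=2)
b=cv2.resize(cv2.imread('pics/top2.png')[170:290,250:330],None,fx=4,fy=4,interpolation=2)
im=np.zeros((500,800,3),np.uint8);im[:400,:480]=a;im[:480,480:]=b;cv2.imwrite('pics/near2.png',im)"
```

```text
(array([-0.0046, -0.0021,  0.0443]), array([ 0.1 , -0.47, -0.05]))
```

View pics/near2.png

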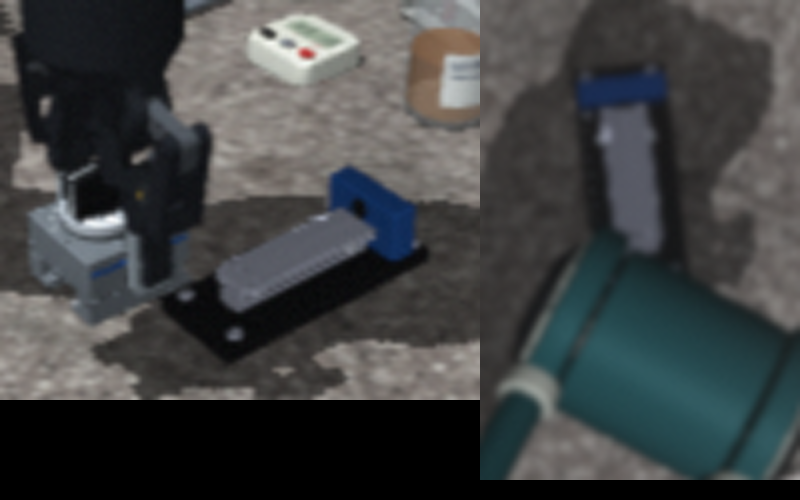

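The side picture shows the carriage level in the jaws at (110,260), pointing at the mouth at (225,285). Both are clear of the bystanders. I'll lower to rail height short of the mouth.

jog_arm(
  deltas=[-0.004, -0.002, 0.02, 0, -0.3, 0, -0.2, -0.004, -0.002, 0.035, 0, -0.4, 0, -0.2, -0.004, -0.002, 0.044, 0, -0.4, 0, -0.2, -0.004, -0.002, 0.044, 0, -0.4, 0, -0.2, -0.004, -0.002, 0.044, 0, -0.4, 0, -0.2, -0.004, -0.002, 0.044, 0, -0.4, 0, -0.2],
)

```text
time: 4.9
tool_pos: [0.4186, -0.1865, 0.0427]
tcp_rot: [-0.179, 3.135, -0.001]
wrist_force: [-0.3, -0.4, -3.5]
width: 0.647
grip_force: 65.8
```

```bash
python3 -c "
from h import *
from workcell import readout,read_camera
print(delta([.4174,-.1855,.0405],96.5)); st=readout.read_state(); print(st['tool_pos'],st['wrist_force'])
im0=read_camera('side')['color']; cv2.imwrite('pics/side3.png',im0)
exec(open('f.py').read().split('def box')[1].join(['def box','']).split('ce=')[0])
ims={'side':im0}
v=[st['tool_pos'][0],st['tool_pos'][1],np.radians(6.5),st['tool_pos'][2]-.0248]
vr=[.5267,-.173,np.radians(6.5),0]
ce=box(-30,30,-28,28,0,38); re=box(-45,50,-7.5,7.5,10,28)+box(-33,50,-15,15,22,28)+box(51,60,-29,29,10,44)
k=7;off=(205,195);w,h=114,70
im=draw('side',off,w,h,k,ce,v)
im2=draw('side',off,w,h,k,re,vr); m=(im2==[0,255,0]).all(2); im[m]=(0,255,255)
cv2.imwrite('pics/ov3.png',im)"
```

```text
(array([0.0011, 0.0012, 0.0022]), array([-0.04,  0.09,  0.03]))
[ 0.41859892 -0.18654543  0.04265646] [-0.28658153 -0.40350839 -3.53344688]
```

View pics/ov3.png

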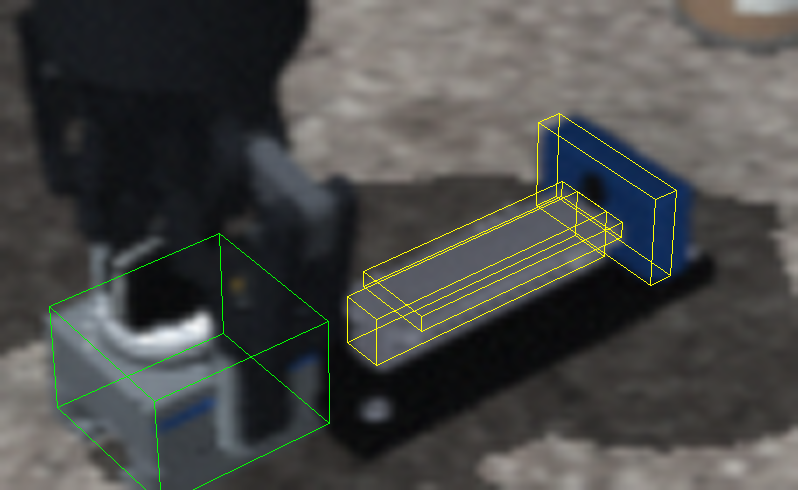

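The green carriage model sits within about 1.5 px of the carriage, and the yellow rail model within about 1 px of the rail, its mouth at (350..380,330). The taper covers that error. I'll now approach the mouth and watch the forces.

```bash
cat >> h.py <<'E'
RX,RY,RA=.5267,-.173,6.5
def rl(x,y,z): a=np.radians(RA); return [RX+x*np.cos(a)-y*np.sin(a),RY+x*np.sin(a)+y*np.cos(a),z]
def inrail(p): a=np.radians(RA); d=np.array(p)[:2]-[RX,RY]; return np.array([d[0]*np.cos(a)+d[1]*np.sin(a),-d[0]*np.sin(a)+d[1]*np.cos(a),p[2]])
def show():
    from workcell import readout
    s=readout.read_state(); c,sn=np.cos(np.radians(RA)),np.sin(np.radians(RA)); f=s['wrist_force']; 
    print('t',s['time'],'rail pos mm',(inrail(s['tool_pos'])*1000).round(2),'F rail',np.round([f[0]*c+f[1]*sn,-f[0]*sn+f[1]*c,f[2]],1),'M',s['torque'].round(2),'w',round(s['width'],3),'rot err',delta([0,0,0],90+RA)[1])
E
python3 -c "
from h import *
show();print(delta(rl(-.076,0,.0403),96.5)); print(delta(rl(-.06,0,.0403),96.5))"
```

```text
t 4.95 rail pos mm [-108.95   -1.36   42.73] F rail [-0.7  0.1 -4. ] M [-0.03 -0.   -0.01] w 0.643 rot err [-0.04  0.1   0.01]
(array([-0.0329,  0.0014,  0.0025]), array([-0.04,  0.1 ,  0.01]))
(array([-0.0489,  0.0014,  0.0025]), array([-0.04,  0.1 ,  0.01]))
```

jog_arm(
  deltas=[-0.01, 0.0014, 0.0025, 0, 0, 0, -0.2, -0.02, 0.0014, 0.0025, 0, 0, 0, -0.2, -0.03, 0.0014, 0.0025, 0, 0, 0, -0.2, -0.033, 0.0014, 0.0025, 0, 0, 0, -0.2, -0.036, 0.0014, 0.0025, 0, 0, 0, -0.2, -0.039, 0.0014, 0.0025, 0, 0, 0, -0.2, -0.042, 0.0014, 0.0025, 0, 0, 0, -0.2, -0.042, 0.0014, 0.0025, 0, 0, 0, -0.2],
)

```text
time: 5.75
tool_pos: [0.4596, -0.1804, 0.0394]
tcp_rot: [-0.178, 3.136, 0.0]
wrist_force: [0.1, 0.0, -3.7]
width: 0.644
grip_force: 65.9
```

```bash
python3 -c "
from h import *
show()"
```

```text
t 5.75 rail pos mm [-67.5    0.27  39.37] F rail [ 0.1  0.  -3.7] M [0.03 0.01 0.  ] w 0.644 rot err [ 0.01  0.03 -0.  ]
```

jog_arm(
  deltas=[-0.002, 0, -0.0005, 0, 0, 0, -0.2, -0.004, 0, -0.0005, 0, 0, 0, -0.2, -0.006, 0, -0.0005, 0, 0, 0, -0.2, -0.008, 0, -0.0005, 0, 0, 0, -0.2, -0.01, 0, -0.0005, 0, 0, 0, -0.2, -0.012, 0, -0.0005, 0, 0, 0, -0.2, -0.012, 0, -0.0005, 0, 0, 0, -0.2],
)

```text
time: 6.45
tool_pos: [0.4712, -0.1792, 0.0398]
tcp_rot: [0.178, -3.136, 0.0]
wrist_force: [-1.1, -1.9, -3.5]
width: 0.647
grip_force: 65.9
```

```bash
python3 -c "
from h import *
show()"
```

```text
t 6.45 rail pos mm [-55.81   0.16  39.78] F rail [-1.3 -1.8 -3.5] M [-0.28  0.08 -0.05] w 0.647 rot err [-0.   -0.01  0.01]
```

jog_arm(
  deltas=[0, -0.001, 0, 0, 0, 0, -0.2, -0.003, -0.001, 0, 0, 0, 0, -0.2, -0.006, -0.001, 0, 0, 0, 0, -0.2, -0.009, -0.001, 0, 0, 0, 0, -0.2, -0.012, -0.001, 0, 0, 0, 0, -0.2, -0.015, -0.001, 0, 0, 0, 0, -0.2, -0.015, -0.001, 0, 0, 0, 0, -0.2],
)

```text
time: 7.15
tool_pos: [0.487, -0.1783, 0.04]
tcp_rot: [-0.178, 3.136, -0.0]
wrist_force: [-0.0, -0.5, -4.4]
width: 0.644
grip_force: 65.9
```

```bash
python3 -c "
from h import *
show()"
```

```text
t 7.15 rail pos mm [-40.07  -0.75  40.02] F rail [-0.1 -0.4 -4.4] M [0.   0.03 0.03] w 0.644 rot err [-0.    0.05  0.01]
```

jog_arm(
  deltas=[-0.005, 0, 0, 0, 0, 0, -0.2, -0.01, 0, 0, 0, 0, 0, -0.2, -0.015, 0, 0, 0, 0, 0, -0.2, -0.02, 0, 0, 0, 0, 0, -0.2, -0.025, 0, 0, 0, 0, 0, -0.2, -0.03, 0, 0, 0, 0, 0, -0.2, -0.035, 0, 0, 0, 0, 0, -0.2, -0.035, 0, 0, 0, 0, 0, -0.2],
)

```text
time: 7.95
tool_pos: [0.522, -0.1744, 0.04]
tcp_rot: [-0.178, 3.135, -0.0]
wrist_force: [-0.0, -1.0, -3.7]
width: 0.647
grip_force: 65.9
```

```bash
python3 -c "
from h import *
show()"
```

```text
t 7.95 rail pos mm [-4.83 -0.81 40.04] F rail [-0.1 -1.  -3.7] M [ 0.01 -0.    0.01] w 0.647 rot err [-0.01  0.07  0.01]
```

jog_arm(
  deltas=[-0.003, -0.0004, 0, 0, 0, 0, -0.2, -0.006, -0.0004, 0, 0, 0, 0, -0.2, -0.009, -0.0004, 0, 0, 0, 0, -0.2, -0.011, -0.0004, 0, 0, 0, 0, -0.2, -0.013, -0.0004, 0, 0, 0, 0, -0.2, -0.015, -0.0004, 0, 0, 0, 0, -0.2, -0.017, -0.0004, 0, 0, 0, 0, -0.2, -0.017, -0.0004, 0, 0, 0, 0, -0.2],
)

```text
time: 8.75
tool_pos: [0.5371, -0.1726, 0.0392]
tcp_rot: [0.178, -3.135, -0.001]
wrist_force: [-2.1, 1.0, -4.1]
width: 0.642
grip_force: 65.8
```

```bash
python3 -c "
from h import *
show()"
```

```text
t 8.75 rail pos mm [10.41 -0.76 39.23] F rail [-2.   1.2 -4.1] M [0.16 0.42 0.  ] w 0.642 rot err [ 0.05 -0.08 -0.01]
```

jog_arm(
  deltas=[-0.0015, 0, 0, 0, 0, 0, -0.2, -0.003, 0, 0, 0, 0, 0, -0.2, -0.0045, 0, 0, 0, 0, 0, -0.2, -0.006, 0, 0, 0, 0, 0, -0.2, -0.006, 0, 0, 0, 0, 0, -0.2],
)

```text
time: 9.25
tool_pos: [0.5461, -0.1721, 0.0406]
tcp_rot: [-0.177, 3.132, -0.0]
wrist_force: [2.8, 3.4, -4.9]
width: 0.651
grip_force: 65.8
```

```bash
python3 -c "
from h import *
show()"
```

```text
t 9.25 rail pos mm [19.37 -1.31 40.64] F rail [ 3.2  3.1 -4.9] M [ 0.52 -0.41 -0.03] w 0.651 rot err [-0.03  0.25 -0.03]
```

The force along the rail flipped from -2 N to +3 N and the carriage jumped ahead of the command, so it clicked in. I'll settle it down and do a light pull test.

jog_arm(
  deltas=[-0.001, -0.0005, 0.001, 0, 0, 0, -0.2, -0.001, -0.0005, 0.002, 0, 0, 0, -0.2, -0.001, -0.0005, 0.002, 0, 0, 0, -0.2],
)

```text
time: 9.55
tool_pos: [0.5467, -0.1722, 0.0389]
tcp_rot: [-0.177, 3.133, 0.0]
wrist_force: [2.4, 4.9, -0.4]
width: 0.644
grip_force: 66.3
```

```bash
python3 -c "
from h import *
show()"
```

```text
t 9.55 rail pos mm [19.92 -1.48 38.89] F rail [ 3.   4.6 -0.4] M [ 0.84 -0.26  0.08] w 0.644 rot err [ 0.    0.19 -0.02]
```

jog_arm(
  deltas=[0.001, 0, 0, 0, 0, 0, -0.2, 0.0015, 0, 0, 0, 0, 0, -0.2, 0.0015, 0, 0, 0, 0, 0, -0.2],
)

```text
time: 9.85
tool_pos: [0.5464, -0.1722, 0.039]
tcp_rot: [-0.176, 3.13, 0.0]
wrist_force: [6.2, 6.3, -5.0]
width: 0.647
grip_force: 65.9
```

```bash
python3 -c "
from h import *
show()"
```

```text
t 9.85 rail pos mm [19.7  -1.48 39.03] F rail [ 6.9  5.6 -5. ] M [ 0.99 -0.89  0.  ] w 0.647 rot err [-0.02  0.36 -0.05]
```

The carriage moved only 0.2 mm under a pull of nearly 7 N, so it is held. I'll relax, release and rise to knob height.

jog_arm(
  deltas=[-0.0015, 0.001, 0, 0, 0, 0, -0.2, -0.0015, 0.001, 0, 0, 0, 0, 0.2, -0.0015, 0.001, 0, 0, 0, 0, 1, -0.0015, 0.001, 0, 0, 0, 0, 1, -0.0015, 0.001, 0, 0, 0, 0, 1, -0.0015, 0.001, 0, 0, 0, 0, 1],
)

```text
time: 10.45
tool_pos: [0.5447, -0.1718, 0.038]
tcp_rot: [-0.178, 3.136, -0.0]
wrist_force: [-0.2, 0.7, 0.3]
width: 0.997
grip_force: 0.0
```

jog_arm(
  deltas=[0, 0, -0.03, 0, 0, 0, 1, 0, 0, -0.06, 0, 0, 0, 1, 0, 0, -0.1, 0, 0, 0, 1, 0, 0, -0.1, 0, 0, 0, 1, 0.07, 0, -0.14, 0, 0, 0, 1, 0.14, 0, -0.14, 0, 0, 0, 1, 0.14, 0, -0.14, 0, 0, 0, 1],
)

```text
time: 11.15
tool_pos: [0.4043, -0.1875, 0.1778]
tcp_rot: [0.18, -3.136, 0.0]
wrist_force: [-0.7, -0.9, -0.1]
width: 0.997
grip_force: 0.0
```

```bash
python3 -c "
from h import *
from workcell import read_camera
show()
for n in K: cv2.imwrite(f'pics/{n}4.png',read_camera(n)['color'])
a=cv2.resize(cv2.imread('pics/side4.png')[195:265,235:315],None,fx=6,fy=6,interpolation=2)
b=cv2.resize(cv2.imread('pics/top4.png')[180:250,265:313],None,fx=6,fy=6,interpolation=2)
im=np.zeros((420,800,3),np.uint8);im[:,:480]=a;im[:,500:788]=b;cv2.imwrite('pics/near4.png',im)
c=rl(.014,-.001,.084); print((proj('side',c)-[235,195]+.5)*6-.5,(proj('top',c)-[265,180]+.5)*6-.5+[500,0])"
```

```text
t 11.15 rail pos mm [-123.24   -0.56  177.79] F rail [-0.8 -0.8 -0.1] M [0.02 0.03 0.04] w 0.997 rot err [-0.   -0.02  0.05]
[[260.08653686  80.89865892]] [[639.50709677 172.35431227]]
```

View pics/near4.png

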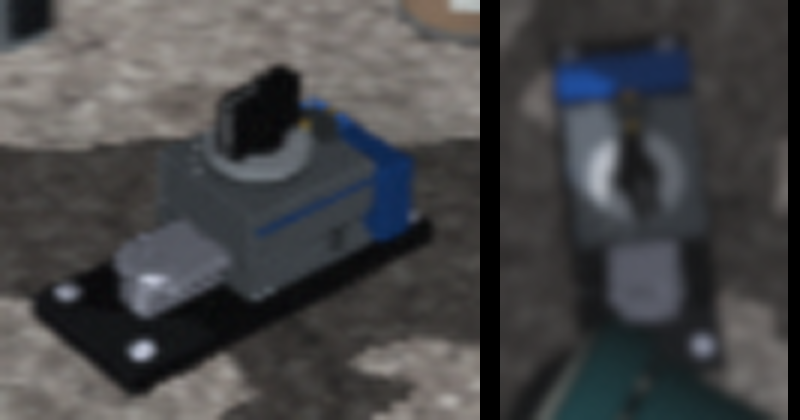

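The carriage sits home against the stop with a 3 mm gap. The knob centre is at (638,173) in the top crop, 2 px from my prediction, and the bar lies about 3° anticlockwise of the rail. Going to the knob.

```bash
python3 -c "
from h import *
print(delta(rl(.014,-.001,.14),99.5))"
```

```text
(array([-0.141 , -0.0011,  0.0368]), array([ 0.06, -0.17, -3.12]))
```

jog_arm(
  deltas=[-0.04, 0, 0, 0, 0, -3, 1, -0.08, 0, 0, 0, 0, -3, 1, -0.12, -0.001, 0.02, 0, 0, -3, 1, -0.137, -0.001, 0.038, 0, 0, -3, 1, -0.137, -0.001, 0.038, 0, 0, -3, 1, -0.137, -0.001, 0.038, 0, 0, -3, 1],
)

```text
time: 11.85
tool_pos: [0.5413, -0.1725, 0.1386]
tcp_rot: [0.261, -3.128, -0.002]
wrist_force: [-0.3, 0.2, -0.2]
width: 1.001
grip_force: 0.0
```

```bash
python3 -c "
from h import *
show();print(delta(rl(.014,-.001,.082),99.5))"
```

```text
t 11.85 rail pos mm [ 14.58  -1.14 138.65] F rail [-0.3  0.2 -0.2] M [-0.   -0.02  0.02] w 1.001 rot err [ 0.08 -0.14  3.03]
(array([0.0004, 0.0001, 0.0567]), array([ 0.08, -0.13,  0.03]))
```

jog_arm(
  deltas=[0, 0, 0.02, 0, 0, 0, 1, 0, 0, 0.04, 0, 0, 0, 1, 0, 0, 0.055, 0, 0, 0, 1, 0, 0, 0.055, 0, 0, 0, -1, 0, 0, 0.055, 0, 0, 0, -1, 0, 0, 0.055, 0, 0, 0, -1, 0, 0, 0.055, 0, 0, 0, -1, 0, 0, 0.055, 0, 0, 0, -1],
  squeeze=80,
)

```text
time: 12.65
tool_pos: [0.5426, -0.1729, 0.0859]
tcp_rot: [-0.26, 3.129, -0.0]
wrist_force: [-0.2, 0.9, 1.1]
width: 0.147
grip_force: 5.6
```

jog_arm(
  deltas=[0, 0, 0, 0, 0, 0, -1, 0, 0, 0, 0, 0, 0, -1, 0, 0, 0, 0, 0, 0, -1],
)

```text
time: 12.95
tool_pos: [0.5426, -0.1725, 0.0859]
tcp_rot: [-0.26, 3.129, 0.001]
wrist_force: [-0.7, 3.5, 5.2]
width: 0.118
grip_force: 80.7
```

```bash
python3 -c "
from h import *
show()"
```

```text
t 12.95 rail pos mm [15.83 -1.3  85.93] F rail [-0.3  3.6  5.2] M [ 0.44  0.21 -0.08] w 0.118 rot err [0.02 0.08 2.99]
```

Gripped. I'll turn clockwise in stages and read the knob torque.

jog_arm(
  deltas=[0, 0.0003, 0, 0, 0, 4, -1, 0, 0.0003, 0, 0, 0, 8, -1, 0, 0.0003, 0, 0, 0, 12, -1, 0, 0.0003, 0, 0, 0, 12, -1],
)

```text
time: 13.35
tool_pos: [0.5424, -0.1728, 0.0859]
tcp_rot: [0.071, 3.14, -0.001]
wrist_force: [-1.2, 0.7, 5.8]
width: 0.117
grip_force: 80.7
```

```bash
python3 -c "
from h import *
show()"
```

```text
t 13.35 rail pos mm [15.62 -1.57 85.88] F rail [-1.1  0.9  5.8] M [ 0.14  0.34 -0.12] w 0.117 rot err [-0.03  0.07 -9.08]
```

jog_arm(
  deltas=[0, 0, 0, 0, 0, 3, -1, 0, 0, 0, 0, 0, 6, -1, 0, 0, 0, 0, 0, 8, -1, 0, 0, 0, 0, 0, 8, -1],
)

```text
time: 13.75
tool_pos: [0.5423, -0.173, 0.0859]
tcp_rot: [0.288, 3.127, -0.001]
wrist_force: [-1.7, 0.7, 5.2]
width: 0.112
grip_force: 80.7
```

```bash
python3 -c "
from h import *
show()"
```

```text
t 13.75 rail pos mm [15.54 -1.81 85.88] F rail [-1.6  0.9  5.2] M [-0.06  0.39 -0.06] w 0.112 rot err [ -0.05   0.06 -17.03]
```

jog_arm(
  deltas=[0, 0, 0, 0, 0, 3, -1, 0, 0, 0, 0, 0, 6, -1, 0, 0, 0, 0, 0, 6, -1],
)

```text
time: 14.05
tool_pos: [0.5423, -0.1732, 0.0859]
tcp_rot: [0.452, 3.108, -0.002]
wrist_force: [-1.8, -0.3, 4.8]
width: 0.114
grip_force: 80.7
```

```bash
python3 -c "
from h import *
show()"
```

```text
t 14.05 rail pos mm [15.46 -1.94 85.87] F rail [-1.8 -0.1  4.8] M [-0.17  0.43 -0.05] w 0.114 rot err [ -0.06   0.06 -23.03]
```

jog_arm(
  deltas=[0, 0, 0, 0, 0, 2, -1, 0, 0, 0, 0, 0, 2, -1],
)

```text
time: 14.25
tool_pos: [0.5422, -0.1732, 0.0858]
tcp_rot: [0.505, 3.1, -0.002]
wrist_force: [-1.5, -0.6, 5.6]
width: 0.114
grip_force: 80.7
```

```bash
python3 -c "
from h import *
show()"
```

```text
t 14.25 rail pos mm [15.41 -1.95 85.85] F rail [-1.6 -0.4  5.6] M [-0.17  0.38  0.12] w 0.114 rot err [ -0.06   0.05 -24.99]
```

jog_arm(
  deltas=[0, 0, 0, 0, 0, 2, -1, 0, 0, 0, 0, 0, 2, -1],
)

```text
time: 14.45
tool_pos: [0.5422, -0.1732, 0.0859]
tcp_rot: [0.559, 3.091, -0.002]
wrist_force: [-2.0, -0.6, 4.9]
width: 0.118
grip_force: 80.7
```

```bash
python3 -c "
from h import *
show()"
```

```text
t 14.45 rail pos mm [15.34 -1.98 85.85] F rail [-2.1 -0.3  4.9] M [-0.2   0.46  0.03] w 0.118 rot err [ -0.06   0.05 -27.01]
```

jog_arm(
  deltas=[0, 0, 0, 0, 0, 3, -1, 0, 0, 0, 0, 0, 3, -1],
)

```text
time: 14.65
tool_pos: [0.5421, -0.1733, 0.0858]
tcp_rot: [0.641, 3.075, -0.002]
wrist_force: [-1.8, -0.7, 6.2]
width: 0.113
grip_force: 80.7
```

```bash
python3 -c "
from h import *
show()"
```

```text
t 14.65 rail pos mm [15.28 -2.08 85.85] F rail [-1.9 -0.5  6.2] M [-0.24  0.53 -0.09] w 0.113 rot err [ -0.07   0.04 -30.04]
```

jog_arm(
  deltas=[0, 0, 0, 0, 0, 3, -1, 0, 0, 0, 0, 0, 3, -1],
)

```text
time: 14.85
tool_pos: [0.5421, -0.1734, 0.0858]
tcp_rot: [0.721, 3.057, -0.002]
wrist_force: [-2.5, -1.0, 5.5]
width: 0.115
grip_force: 80.7
```

```bash
python3 -c "
from h import *
from workcell import readout
show();s=readout.read_state();print(s['q'],s['joint_torque'])"
```

```text
t 14.85 rail pos mm [15.24 -2.14 85.84] F rail [-2.6 -0.7  5.5] M [-0.31  0.55 -0.14] w 0.115 rot err [ -0.07   0.04 -33.05]
[-3.52703968e-01  2.20062956e-01  1.98119114e+00 -1.39119263e-03
  9.39363733e-01 -1.45935861e+00] [  1.05353091 -40.69331646 -29.80424345   0.53529963  -0.65050576
   0.17464443]
```

Torque is positive at 25° and negative at 30–33°, so the first ridge is passed and the knob is falling into stop 2. Continuing.

jog_arm(
  deltas=[0, 0, 0, 0, 0, 4, -1, 0, 0, 0, 0, 0, 4, -1],
)

```text
time: 15.05
tool_pos: [0.542, -0.1735, 0.0858]
tcp_rot: [0.828, 3.03, -0.002]
wrist_force: [-2.5, -1.4, 4.8]
width: 0.116
grip_force: 80.7
```

```bash
python3 -c "
from h import *
show()"
```

```text
t 15.05 rail pos mm [15.17 -2.23 85.84] F rail [-2.6 -1.1  4.8] M [-0.34  0.54  0.01] w 0.116 rot err [ -0.09   0.04 -37.05]
```

jog_arm(
  deltas=[0, 0, 0, 0, 0, 5, -1, 0, 0, 0, 0, 0, 5, -1],
)

```text
time: 15.25
tool_pos: [0.5419, -0.1735, 0.0858]
tcp_rot: [0.959, 2.991, -0.002]
wrist_force: [-3.2, -1.6, 4.4]
width: 0.114
grip_force: 80.7
```

```bash
python3 -c "
from h import *
show()"
```

```text
t 15.25 rail pos mm [15.09 -2.24 85.83] F rail [-3.3 -1.2  4.4] M [-0.33  0.61  0.03] w 0.114 rot err [-9.000e-02  4.000e-02 -4.206e+01]
```

jog_arm(
  deltas=[0, 0, 0, 0, 0, 3, -1, 0, 0, 0, 0, 0, 3, -1],
)

```text
time: 15.45
tool_pos: [0.5418, -0.1735, 0.0858]
tcp_rot: [1.036, 2.965, -0.002]
wrist_force: [-2.4, -1.8, 5.6]
width: 0.117
grip_force: 80.8
```

```bash
python3 -c "
from h import *
show()"
```

```text
t 15.45 rail pos mm [14.96 -2.17 85.79] F rail [-2.6 -1.5  5.6] M [-0.36  0.7   0.11] w 0.117 rot err [-9.000e-02  2.000e-02 -4.501e+01]
```

jog_arm(
  deltas=[0, 0, 0, 0, 0, 3, -1, 0, 0, 0, 0, 0, 3, -1],
)

```text
time: 15.65
tool_pos: [0.5417, -0.1736, 0.0858]
tcp_rot: [1.113, 2.937, -0.003]
wrist_force: [-3.1, -2.1, 6.4]
width: 0.116
grip_force: 80.8
```

```bash
python3 -c "
from h import *
show()"
```

```text
t 15.65 rail pos mm [14.86 -2.28 85.83] F rail [-3.3 -1.8  6.4] M [-0.4   0.73  0.1 ] w 0.116 rot err [-1.000e-01  2.000e-02 -4.802e+01]
```

jog_arm(
  deltas=[0, 0, 0, 0, 0, 3, -1, 0, 0, 0, 0, 0, 3, -1],
)

```text
time: 15.85
tool_pos: [0.5416, -0.1736, 0.0858]
tcp_rot: [1.19, 2.907, -0.003]
wrist_force: [-3.5, -1.2, 3.8]
width: 0.118
grip_force: 80.6
```

```bash
python3 -c "
from h import *
show()"
```

```text
t 15.85 rail pos mm [14.76 -2.3  85.85] F rail [-3.6 -0.8  3.8] M [-0.41  0.71 -0.  ] w 0.118 rot err [-1.100e-01  1.000e-02 -5.102e+01]
```

jog_arm(
  deltas=[0, 0, 0, 0, 0, 3, -1, 0, 0, 0, 0, 0, 3, -1],
)

```text
time: 16.05
tool_pos: [0.5418, -0.1736, 0.0859]
tcp_rot: [1.266, 2.874, -0.002]
wrist_force: [-2.4, -1.9, 6.0]
width: 0.118
grip_force: 80.8
```

```bash
python3 -c "
from h import *
show()"
```

```text
t 16.05 rail pos mm [14.95 -2.33 85.86] F rail [-2.6 -1.6  6. ] M [-0.39  0.68 -0.07] w 0.118 rot err [-9.000e-02  4.000e-02 -5.404e+01]
```

Second click passed: torque is +0.1 at 45–48°, zero at 51° and negative at 54°. Next I'll settle into the third stop.

jog_arm(
  deltas=[0, 0, 0, 0, 0, 2, -1, 0, 0, 0, 0, 0, 4, -1, 0, 0, 0, 0, 0, 4, -1, 0, 0, 0, 0, 0, 4, -1],
)

```text
time: 16.45
tool_pos: [0.5417, -0.1736, 0.0858]
tcp_rot: [1.364, 2.83, -0.003]
wrist_force: [-3.3, -2.5, 5.7]
width: 0.109
grip_force: 80.8
```

```bash
python3 -c "
from h import *
from workcell import read_camera
for i in range(4): show(); cv2.imwrite(f'pics/top5.png',read_camera('top')['color'])
cv2.imwrite(f'pics/side5.png',read_camera('side')['color'])
a=cv2.resize(cv2.imread('pics/side5.png')[170:265,225:325],None,fx=6,fy=6,interpolation=2)
cv2.imwrite('pics/near5.png',a)"
```

```text
t 16.45 rail pos mm [14.81 -2.34 85.8 ] F rail [-3.6 -2.1  5.7] M [-0.46  0.76  0.04] w 0.109 rot err [-1.100e-01  2.000e-02 -5.796e+01]
t 16.5 rail pos mm [14.85 -2.39 85.84] F rail [-4.3 -1.6  6.4] M [-0.46  0.77 -0.04] w 0.112 rot err [-1.100e-01  3.000e-02 -5.796e+01]
t 16.55 rail pos mm [14.85 -2.37 85.85] F rail [-3.4 -1.9  5.7] M [-0.51  0.73  0.04] w 0.116 rot err [-1.000e-01  3.000e-02 -5.796e+01]
t 16.6 rail pos mm [14.81 -2.38 85.82] F rail [-3.4 -1.5  5.8] M [-0.46  0.7   0.  ] w 0.112 rot err [-1.100e-01  3.000e-02 -5.796e+01]
```

View pics/near5.png

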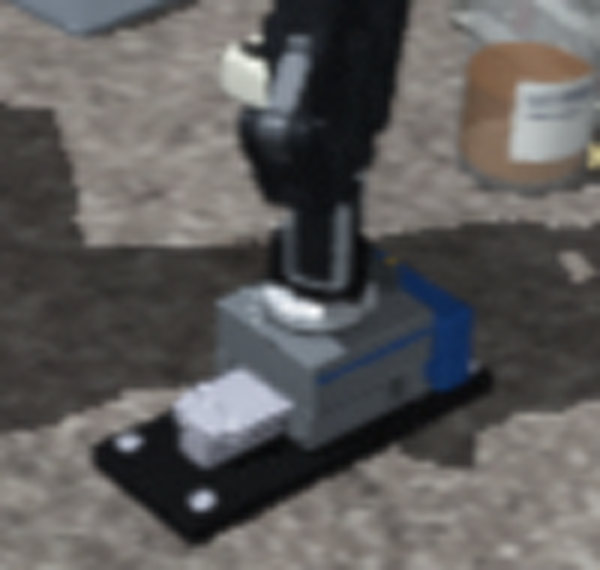

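The carriage is still home, and the knob in the jaws at (320,270) has turned. Torque is about zero at 58° (1.01 rad), which puts it in the third stop.

```bash
python3 -c "
from workcell import finish_job
print(finish_job())"
```

```text
the job is handed in; nothing more can be done
None
```

The carriage is clicked home on the rail (it held a light pull test of nearly 7 N), the knob reads about 58° (1.01 rad) at the third stop with the gripper still closed on it, the bystanders were left alone, and the job was handed in at about 16.6 s.

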